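# Open the dust extractor's filter panel

### The arm

A 6-joint arm with a two-finger parallel gripper is mounted at the origin on the work surface. World frame = base frame: x ahead of the robot, y to its left, z up, the work surface at z = 0. Lengths are in m, angles in rad, forces in N, time in s.
With the tool pointing down it reaches from about 0.35 to 0.85 m from the base axis. Payload 8.1 kg.
Tool frame: the origin (TCP) lies at the very end of the fingers, on their centre line; the grasp point (between the pads) lies 19 mm behind it (robot.pinch_z is the distance from the TCP to the grasp point, in m); x points along the fingers, z is the direction in which the jaws open and shut, and the axes are right-handed (so a half turn about x gives the same grasp; the last joint's range is limited). The gripper opens to 93 mm and grips with 3 to 60 N. Pads are 15 mm wide; open, the fingers measure 128 mm over their backs; the gripper's body (75 mm by 188 mm) begins 65 mm behind the grasp point.
Start: joints at [1.064, 0.13, 1.488, -0, 1.523, -0.085], TCP at [0.246, 0.547, 0.18] pointing down, gripper open.
Joint ranges: [-2.96, 2.96], [-0.89, 2.26], [0.02, 2.5], [-1.34, 4.48], [0, 2.73], [-2.66, 2.66]. Speed limits (rad/s): [2.39, 2.39, 2.79, 3.14, 3.14, 3.14].

### API

Orientations are given as a rotation vector (axis times angle).
In Python, from plant import robot, optics, ticket gives the robot as it stands.
- The arm moves only by the tool jog_arm, never from a script. Its argument "targets" is a list of rows, each a list of 7 numbers: the shift along the tool's x, y, z in cm, then the turn, a rotation vector about the tool's x, y, z in degrees, then the closure, from 0 (fully open) to 1 (shut). In form: [[dx, dy, dz, ax, ay, az, grip], ...]. A call has 1 to 5 rows; each row is the pose to reach, as a shift and turn from the pose measured when the call began, along the tool's axes at that moment; what a row does not reach only later rows make up. A row lasts 1/8 s, in which the tool goes at most 62.5 mm and 10.7 degrees, less where a joint would pass 70% of its speed; a pose out of reach is approached as far as the arm can. A call with a gripper value outside its range is refused whole. The fingers move at their own pace and stop on an object; "squeeze" is the grip in N (left out, the last holds). Time passes only in rows, so rows that repeat a pose let the fingers close. It gives the time, the measured TCP pose, the force and the opening at its end, in the units of the state.
- robot.read_state(): the state, without advancing time (a new reading comes with each control period).
- optics.read_camera(name): name is "side" or "top"; returns a dict with "frame" (480x640x3 uint8, red, green, blue), "vertical_fov" (degrees; the focal length in pixels is half the picture's height over the tangent of half this angle, whatever the lens; pixels are square), "cx", "cy" (the principal point, pixels), "R" (3x3) and "t" (3): a world point X has camera coordinates R X + t. Camera axes: x right, y down, z forward; pixel columns grow to the right and rows downward; lengths in m; the calibration is good to about 2 mm. A picture is of the moment at which its call begins. There is no depth.
- ticket.close_job(): hands the job in, once; it reports no verdict.
The state is a dict: "t": time; "q": joint angles; "dq": joint speeds; "joint_torque": joint torques, N m; "tool_pos": TCP position; "orientation": TCP orientation; "force": force on the tool from outside, world axes, zero at the start; "wrist_torque": the same for the moment, N m; "opening": finger opening in m.
Only numpy, scipy, OpenCV 4.12 (cv2) and the standard library are available. Lean on these libraries where they do the work, as an engineer would, in place of code of your own. Each camera call takes 0.05 s, during which the arm holds its last target.

### The job

The bench dust extractor needs its filter seen to: turn both turn buttons on its sloping front aside so that they no longer overlap the access panel, then lift the panel out of its frame by its handle and lay it flat, handle up, in the middle of the rubber mat, without dropping it. Leave both buttons turned aside and do not disturb the grinding wheel, the tin or the wrench lying on the bench.

Things in the scene. Friction and masses are not known exactly. Their poses are not given: they have to be found in the camera images.
- housing: Dust extractor, fixed grey metal housing, 245 mm deep (x), 330 wide (y), 155 high; origin centre of underside; x away from the robot, y to its left, z up at yaw 0; yaw within 0.22 rad; on the robot's left or right, mat on the other side. Front wall (x = -120 mm) 55 mm high; above it the front slopes up and back at 25 deg, 210 mm long; nothing above it. Behind the slope a level top 60 mm deep.
- seat (a point): Centre of the sloping ledge on which the panel rests, at (-25, 0, 99) mm in the housing. Its x = up the slope, (0.906, 0, 0.423) in housing axes; y = housing's y; z = N, outward normal, (-0.423, 0, 0.906). Round the panel stands a frame 10 mm high above the ledge, its inside 124 mm (x) by 184 mm (y). Within the opening, behind the panel, is a paper filter block.
- panel: Loose aluminium plate 120 mm (own x, up the slope) by 180 (own y) by 10, 0.3 to 0.55 kg, in the frame with 2 mm play all round, outer face flush with the frame. Origin: centre of underside; z its outward normal, tilted 25 deg at the start. Lift it out along N. On its face, in the middle, a black bridge handle.
- panel_handle (a point): Centre of the handle's bar, 39 mm above the panel's underside; panel's axes. The bar is 90 mm long (y), 14 mm wide (x), 22 mm tall (z), its top 50 mm above the underside; 18 mm free space below it; two posts 14 by 12 mm at 39 mm either side of the middle. The panel balances about this point's normal.
- button_left (a joint): Angle (rad) of the turn button at the panel's +y edge: a black bar 72 mm long, 14 wide, 18 high, pivoted at its middle about N, positive counter-clockwise seen from outside. At 0 it lies along y and overlaps the panel's edge by 14 mm; at +-1.57 it lies along the slope; clear of the panel beyond 1.2 either way; stops at +-1.75. Starts within 0.3 of 0; stays where left (friction 0.05 N m).
- button_right (a joint): The same for the like button at the panel's -y edge, same sense of turning.
- button_left_pivot (a point): On the left button's pivot axis, at the bar's top face, 112 mm to +y of the middle of the slope. Its x axis is across the bar, y along the bar, z along N. The bar's underside is 18 mm lower along N, 2 mm clear of the frame and panel faces.
- button_right_pivot (a point): The same for the right button, 112 mm to -y.
- mat: A flat black rubber mat fixed on the bench, 200 mm (x) by 260 mm (y), 4 mm thick; origin at its centre at bench height, so its top is at 4 mm. Turned by up to 0.2 rad.
- wheel: Bystander: a loose grey grinding wheel lying flat, 110 mm across, 20 mm thick, beyond the mat. Origin under its centre.
- tin: Bystander: a loose tin standing beyond the mat, 68 mm across, 75 mm high. Origin under its centre.
- wrench: Bystander: a loose wrench 160 mm long lying on the robot's side of the mat, roughly along y. Origin under its middle.
Not all that is in view belongs to the job. There is more than one size of the panel; the one meant has the size given above.

How it is judged:
By the outcome, as a careful person would: the job done as asked, in the order asked, and still so for the second after the job is handed in, with the robot touching nothing.
It also fails if it takes over 72 s, if anything falls off the work surface, if the arm or the gripper's body presses on something with over 40 N, if the wrist force passes 120 N, or if a joint passes its speed limit or range.

## Working session

There is one attempt and no reset: what is moved stays moved. The work goes in short steps, Python scripts to look and compute and a tool call to move; the robot and the scene stay as the last step left them, time stands still between calls to the robot, and variables do not carry over. Pictures are saved under pics/ and viewed, and the job is handed in when it is done.

Besides the shell and the picture viewer there is one more tool, called as name([rows], argument=value, ...), one row to a line, values as JSON. jog_arm: Moves the arm, as the interface text tells. Its arguments: {"type":"object","properties":{"targets":{"type":"array"},"squeeze":{"type":"number"}},"required":["targets"]}

```bash
ls; mkdir -p pics
python3 - <<'E'
from plant import robot, optics, ticket
import cv2
s=robot.read_state();print({k:s[k] for k in('t','q','tool_pos','orientation','force','opening')}, robot.pinch_z)
for n in('side','top'):
    c=optics.read_camera(n);cv2.imwrite(f'pics/{n}0.png',c['frame'][:,:,::-1]);print(n,c['vertical_fov'],c['cx'],c['cy'],c['R'],c['t'])
E
```

```text
pics
{'t': 0.0, 'q': array([ 1.06362360e+00,  1.31139078e-01,  1.48924235e+00, -6.76813521e-07,
        1.52299361e+00, -8.54107952e-02]), 'tool_pos': array([0.24530537, 0.54688507, 0.17942097]), 'orientation': array([-0.8940595 ,  1.38131408,  0.89268182]), 'force': array([0.87795332, 0.2641547 , 0.38677937]), 'opening': 0.09289965750466928} 0.0188
side 44.71408514098173 316.6765372561852 241.44393562205627 [[ 0.93025599 -0.36679467  0.00924497]
 [-0.23740125 -0.62092092 -0.74705947]
 [ 0.27975783  0.69276178 -0.66469292]] [-0.40901454  0.22641419  1.17216793]
top 46.11535589384753 314.109805188981 241.01243476901325 [[-0.02430612 -0.99914092 -0.03356526]
 [-0.99049037  0.02861655 -0.13457308]
 [ 0.135418    0.02997512 -0.99033502]] [0.11121521 0.48550554 1.26116388]
```

View pics/side0.png

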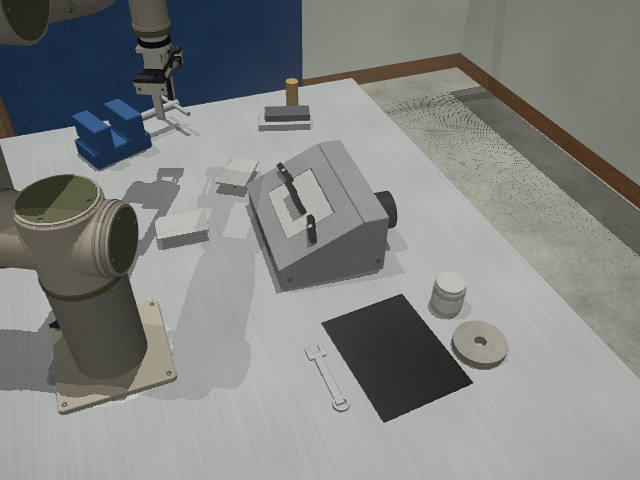

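View pics/top0.png

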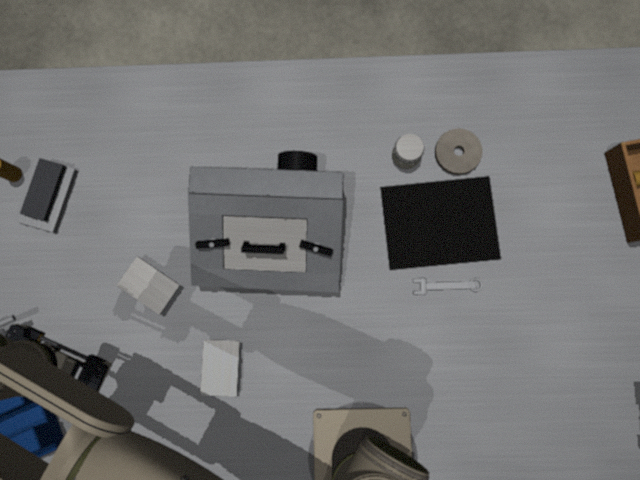

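Run:
```python
import cv2
a=cv2.imread('pics/top0.png')
cv2.imwrite('pics/top0c.png',cv2.resize(a[155:305,180:380],None,fx=4,fy=4,interpolation=cv2.INTER_CUBIC))
b=cv2.imread('pics/side0.png')
cv2.imwrite('pics/side0c.png',cv2.resize(b[135:285,220:400],None,fx=4,fy=4,interpolation=cv2.INTER_CUBIC))
```

```text
(no output)
```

View pics/top0c.png

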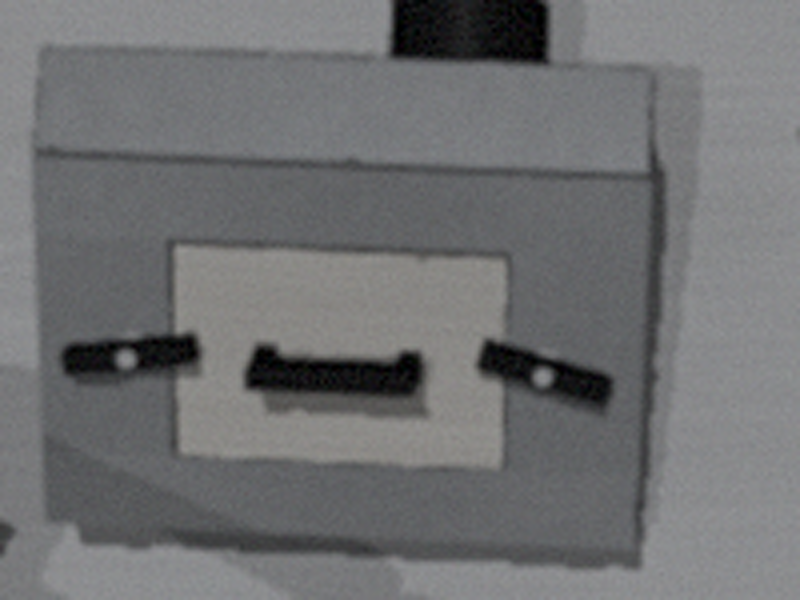

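View pics/side0c.png

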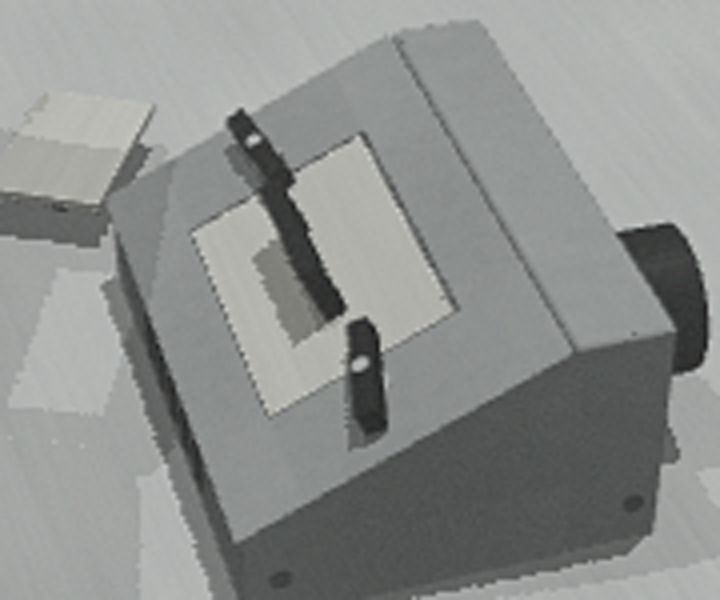

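```bash
cat > h.py <<'E'
import numpy as np, cv2
from plant import robot, optics, ticket
from scipy.spatial.transform import Rotation as Ro
def cam(n,save=None):
    c=optics.read_camera(n)
    if save: cv2.imwrite(save,c['frame'][:,:,::-1])
    return c
def ray(c,u,v):
    f=240/np.tan(np.radians(c['vertical_fov'])/2)
    d=np.array([(u-c['cx'])/f,(v-c['cy'])/f,1.])
    R=np.array(c['R']);t=np.array(c['t'])
    return -R.T@t, R.T@d
def onz(c,u,v,z):
    o,d=ray(c,u,v); return o+d*(z-o[2])/d[2]
def proj(c,X):
    f=240/np.tan(np.radians(c['vertical_fov'])/2)
    p=np.array(c['R'])@X+np.array(c['t']); return np.array([c['cx'],c['cy']])+f*p[:2]/p[2]
def tri(c1,p1,c2,p2):
    o1,d1=ray(c1,*p1);o2,d2=ray(c2,*p2)
    s=np.linalg.lstsq(np.c_[d1,-d2],o2-o1,rcond=None)[0]
    a=o1+s[0]*d1;b=o2+s[1]*d2
    return (a+b)/2,np.linalg.norm(a-b)
E
python3 - <<'E'
from h import *
np.set_printoptions(precision=4,suppress=True)
T=cam('top');S=cam('side')
t=lambda x,y:((x+.5)/4-.5+180,(y+.5)/4-.5+155)
s=lambda x,y:((x+.5)/4-.5+220,(y+.5)/4-.5+135)
tp={'UL':(174,244),'UR':(509,257),'LR':(501,468),'LL':(178,455),'pl':(126,358),'pr':(543,376),'TL':(36,152),'TR':(652,176)}
sp={'UL':(361,133),'UR':(458,309),'LR':(271,415),'LL':(191,234),'pl':(252,140),'pr':(361,364),'TL':(393,38),'TR':(576,352)}
Z=dict(UL=.1334,UR=.1334,LR=.0827,LL=.0827,pl=.1262,pr=.1262,TL=.1438,TR=.1438)
for k in tp:
    x,e=tri(T,t(*tp[k]),S,s(*sp[k])); print(k,x,'gap',round(e,4),'top@z',onz(T,*t(*tp[k]),Z[k])[:2],'side@z',onz(S,*s(*sp[k]),Z[k])[:2])
for n,c in (('top',T),('side',S)):
    m=(c['frame'].max(2)<45).astype(np.uint8)
    if n=='side': m=(c['frame'].max(2)<60).astype(np.uint8)
    m=cv2.morphologyEx(m,cv2.MORPH_OPEN,np.ones((3,3),np.uint8))
    cs=[k for k in cv2.findContours(m,0,1)[0] if cv2.contourArea(k)>3000]
    for k in cs:
        (x,y),_,_=cv2.minAreaRect(k); print(n,'blob',x,y,cv2.contourArea(k))
        if (n=='top' and 380<x<500 and y<300) or (n=='side' and x>320 and y>280):
            P=np.array([onz(c,*p[0],.004)[:2] for p in k],np.float32)*1000
            print('mat',cv2.minAreaRect(P),cv2.boxPoints(cv2.minAreaRect(P)))
E
```

```text
UL [0.5348 0.2891 0.1347] gap 0.0008 top@z [0.5354 0.2893] side@z [0.5351 0.2909]
UR [0.5231 0.1094 0.1343] gap 0.0007 top@z [0.5229 0.1096] side@z [0.5239 0.1105]
LR [0.4146 0.1188 0.0819] gap 0.0001 top@z [0.4144 0.1188] side@z [0.4144 0.1179]
LL [0.4259 0.2978 0.0804] gap 0.0015 top@z [0.4265 0.2972] side@z [0.4244 0.295 ]
pl [0.4743 0.3169 0.1264] gap 0.0023 top@z [0.4754 0.3167] side@z [0.4732 0.3174]
pr [0.4592 0.0932 0.1262] gap 0.0002 top@z [0.4593 0.0932] side@z [0.4591 0.0932]
TL [0.5839 0.3601 0.1499] gap 0.0009 top@z [0.5858 0.3615] side@z [0.5871 0.3691]
TR [0.5599 0.0327 0.1521] gap 0.0013 top@z [0.5623 0.0323] side@z [0.5639 0.0416]
top blob 440.16339111328125 222.6336669921875 8742.5
mat ((528.4022216796875, -196.0680694580078), (194.5519561767578, 254.7683868408203), 4.086003303527832) [[ 422.2969  -75.9389]
 [ 440.4501 -330.0598]
 [ 634.5076 -316.1972]
 [ 616.3544  -62.0764]]
side blob 398.11798095703125 354.98876953125 9400.5
mat ((527.433349609375, -199.55712890625), (198.6250762939453, 258.8990173339844), 4.0951828956604) [[ 419.1299  -77.5304]
 [ 437.6188 -335.7684]
 [ 635.7368 -321.5839]
 [ 617.2479  -63.3459]]
```

```bash
cat >> h.py <<'E'
np.set_printoptions(precision=4,suppress=True)
psi=-0.0672
xh=np.array([np.cos(psi),np.sin(psi),0]);yh=np.array([-np.sin(psi),np.cos(psi),0]);zh=np.array([0,0,1.])
b=np.radians(25)
xs=np.cos(b)*xh+np.sin(b)*zh; N=-np.sin(b)*xh+np.cos(b)*zh
PM=np.array([.4665,.2047,.1263]); PL=PM+.112*yh; PR=PM-.112*yh
HANDLE=np.array([.4624,.2046,.1344])
MAT=np.array([.528,-.198,.004]); MYAW=np.radians(4.1)
def toolR(x,z):
    x=x/np.linalg.norm(x); z=z-x*(z@x); z/=np.linalg.norm(z); return np.c_[x,np.cross(z,x),z]
def across(th): return xs*np.cos(th)+yh*np.sin(th)
def go(pos,R):
    s=robot.read_state();R0=Ro.from_rotvec(s['orientation']).as_matrix()
    d=R0.T@(pos-s['tool_pos'])*100; a=np.degrees(Ro.from_matrix(R0.T@R).as_rotvec())
    print('t',round(s['t'],2),'shift cm',d.round(2),'turn deg',a.round(1),'|',round(np.linalg.norm(d),1),round(np.linalg.norm(a),1),'q',s['q'].round(2),'F',s['force'].round(1),'op',round(s['opening'],4))
E
python3 - <<'E'
from h import *
T=cam('top','pics/top1.png');S=cam('side')
s=robot.read_state();print(Ro.from_rotvec(s['orientation']).as_matrix())
# button angles: bar top outline in the slope plane (bar-top plane) from dark mask, top camera
for nm,P,box in(('L',PL,(190,232,235,256)),('R',PR,(295,236,338,262))):
    for c,nn in((T,'top'),):
        x0,y0,x1,y1=box; m=(c['frame'][y0:y1,x0:x1].max(2)<50)
        v,u=np.nonzero(m);v=v+y0;u=u+x0
        pts=[]
        for a,bb in zip(u,v):
            o,d=ray(c,a,bb); X=o+d*((P-o)@N)/(d@N)-P; pts.append([X@xs,X@yh])
        pts=np.array(pts); (cx,cy),(w,h),an=cv2.minAreaRect(pts.astype(np.float32)*1000)
        e=np.linalg.svd(pts-pts.mean(0))[2][0]; e=e*np.sign(e[1])
        print(nm,len(u),pts.mean(0),'rect',cx,cy,w,h,'theta',np.arctan2(-e[0],e[1]))
for th in(.15,.15+np.pi):
    go(PL+.08*N,toolR(-N,across(th)))
E
```

```text
[[-0.0003 -0.9124  0.4094]
 [-0.0005  0.4094  0.9124]
 [-1.      0.     -0.0006]]
L 219 [ 0.0036 -0.0017] rect 3.161520004272461 -2.140186309814453 17.57647132873535 72.70694732666016 theta 0.14070661355044822
R 225 [ 0.0018 -0.0017] rect 1.7767810821533203 -1.0247268676757812 70.09766387939453 18.39737319946289 theta -0.27306812309181555
t 0.3 shift cm [ -1.87 -27.12 -12.88] turn deg [ 60.1 -20.4 -16.5] | 30.1 65.6 q [ 1.06  0.13  1.49 -0.    1.52 -0.09] F [-0.2  0.   0.3] op 0.0929
t 0.3 shift cm [ -1.87 -27.12 -12.88] turn deg [-116.7   18.9  -23.3] | 30.1 120.5 q [ 1.06  0.13  1.49 -0.    1.52 -0.09] F [-0.2  0.   0.3] op 0.0929
```

jog_arm([
  [-4, -6, -3, 10, -4, -3, 0],
  [-5, -11, -6, 20, -8, -6, 0],
  [-5, -16, -9, 30, -11, -9, 0],
  [-4, -21, -11, 40, -14, -12, 0],
  [-3, -26, -12.5, 50, -18, -14, 0],
], squeeze=20)

```text
t: 0.92
tool_pos: [0.4328, 0.3253, 0.2107]
orientation: [-0.232, 1.18, 0.181]
force: [-0.9, 0.5, 0.1]
opening: 0.0929
```

Run:
```python
from h import *
go(PL+.06*N,toolR(-N,across(.14)))
```

```text
t 0.93 shift cm [ 3.37 -0.85  0.13] turn deg [11.3 -2.7 -3.2] | 3.5 12.1 q [ 0.73 -0.37  1.95 -0.25  1.27  0.49] F [-0.9  0.5  0.1] op 0.0929
```

jog_arm([
  [1.7, -0.4, 0.1, 6, -1.5, -1.5, 0.3],
  [3.37, -0.85, 0.13, 11.3, -2.7, -3.2, 0.4],
  [3.37, -0.85, 0.13, 11.3, -2.7, -3.2, 0.4],
  [3.37, -0.85, 0.13, 11.3, -2.7, -3.2, 0.4],
])

```text
t: 1.42
tool_pos: [0.4487, 0.3186, 0.1814]
orientation: [-0.088, 1.135, 0.023]
force: [0.9, 0.2, 0.5]
opening: 0.0584
```

Run:
```python
from h import *
go(PL-.015*N,toolR(-N,across(.14)))
for n in('top','side'):
    c=cam(n);s=robot.read_state()
    p=proj(c,s['tool_pos']).astype(int); q=proj(c,PL); print(n,p,q)
    x,y=max(p[0]-70,0),max(p[1]-60,0); a=c['frame'][y:y+120,x:x+140,::-1]; cv2.imwrite(f'pics/{n}2.png',cv2.resize(a,None,fx=5,fy=5,interpolation=2))
```

```text
t 1.43 shift cm [ 7.57 -0.06 -0.03] turn deg [ 0.2  0.  -0.1] | 7.6 0.2 q [ 0.76 -0.33  1.99 -0.34  1.2   0.76] F [0.9 0.2 0.5] op 0.0584
top [204 253] [211.2397 244.765 ]
side [272 152] [283.0612 169.7372]
```

View pics/side2.png

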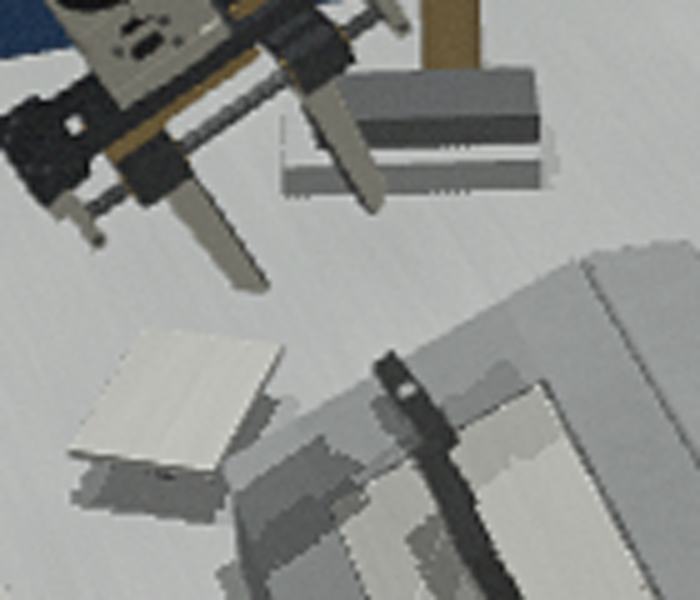

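Side crop: the open fingertips at crop (265,288) and (378,208) straddle the left button's axis (white dot at (406,390)). I'll descend onto it and close.

jog_arm([
  [4, 0, 0, 0, 0, 0, 0.4],
  [6, 0, 0, 0, 0, 0, 0.4],
  [7.3, 0, 0, 0, 0, 0, 0.4],
  [7.5, 0, 0, 0, 0, 0, 0.4],
  [7.5, 0, 0, 0, 0, 0, 0.4],
])

```text
t: 2.15
tool_pos: [0.4811, 0.3172, 0.1149]
orientation: [-0.086, 1.133, 0.023]
force: [0.1, 0.6, 0.2]
opening: 0.0556
```

jog_arm([
  [0, 0, 0, 0, 0, 0, 1],
  [0, 0, 0, 0, 0, 0, 1],
  [0, 0, 0, 0, 0, 0, 1],
  [0, 0, 0, 0, 0, 0, 1],
])

```text
t: 2.65
tool_pos: [0.481, 0.3172, 0.115]
orientation: [-0.086, 1.133, 0.023]
force: [-0.3, 0.3, 0.3]
opening: 0.0199
```

Run:
```python
from h import *
go(PL-.015*N,toolR(-N,across(1.54)))
```

```text
t 2.65 shift cm [ 0.18 -0.1  -0.16] turn deg [-80.1   0.2  -0. ] | 0.3 80.1 q [ 0.71 -0.22  2.02 -0.35  1.04  0.76] F [-0.3  0.3  0.3] op 0.0199
```

jog_arm([
  [0.1, 0, 0, 0, 0, 0, 1],
  [0.1, 0, 0, 0, 0, 0, 1],
  [0.1, 0, 0, 0, 0, 0, 1],
])

```text
t: 3.02
tool_pos: [0.4814, 0.3171, 0.114]
orientation: [-0.086, 1.133, 0.023]
force: [-0.6, 0.1, 0.3]
opening: 0.0004
```

Run:
```python
from h import *
go(PL-.015*N,toolR(-N,across(1.54)))
```

```text
t 3.02 shift cm [ 0.08 -0.1  -0.16] turn deg [-80.1   0.2  -0. ] | 0.2 80.1 q [ 0.71 -0.22  2.02 -0.35  1.04  0.76] F [-0.6  0.1  0.3] op 0.0004
```

Run:
```python
from h import *
for n in('top','side'):
    c=cam(n);s=robot.read_state()
    p=proj(c,s['tool_pos']).astype(int); print(n,p)
    x,y=max(p[0]-70,0),max(p[1]-60,0); a=c['frame'][y:y+120,x:x+140,::-1]; cv2.imwrite(f'pics/{n}3.png',cv2.resize(a,None,fx=5,fy=5,interpolation=2))
```

```text
top [212 242]
side [285 173]
```

View pics/side3.png

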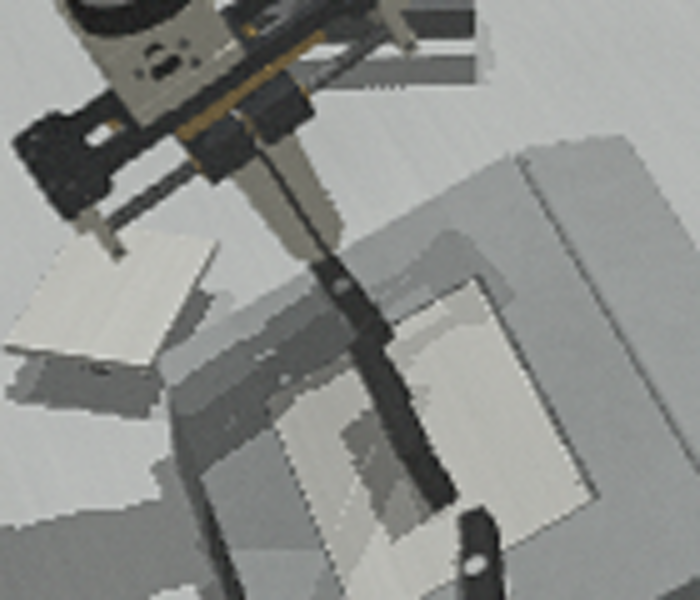

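View pics/top3.png

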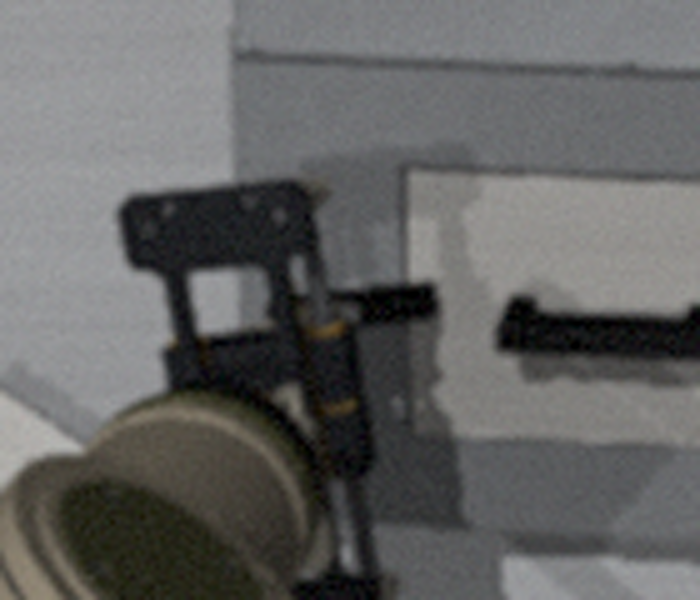

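Run:
```python
from h import *
s=robot.read_state();R=Ro.from_rotvec(s['orientation']).as_matrix()
for n in('top','side'):
    c=cam(n); print(n,[proj(c,s['tool_pos']-R[:,0]*d) for d in(0,.01,.02,.03)])
```

```text
top [array([212.0981, 242.1026]), array([211.086 , 243.4988]), array([210.0578, 244.9172]), array([209.0132, 246.3582])]
side [array([285.9288, 173.0342]), array([284.1821, 170.3105]), array([282.4183, 167.5602]), array([280.6372, 164.7828])]
```

View pics/top2.png

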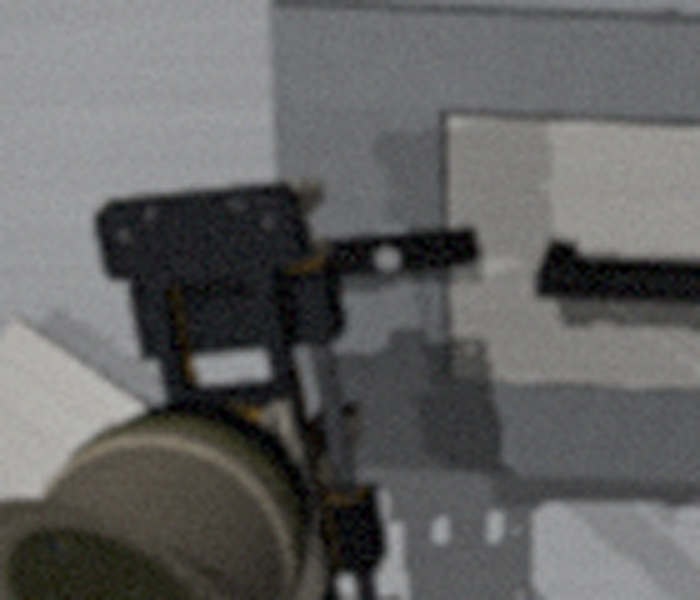

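Run:
```python
from h import *
c=cam('side')
p0=np.array([0.24530537,0.54688507,0.17942097]);R0=Ro.from_rotvec([-0.8940595,1.38131408,0.89268182]).as_matrix()
for sg in(-1,1): print('start tip',[proj(c,p0+sg*.0465*R0[:,2]-d*R0[:,0]) for d in(0,.03)])
p2=np.array([.4487,.3186,.1814]);R2=Ro.from_rotvec([-.088,1.135,.023]).as_matrix()
for sg in(-1,1): print('pose2 tip',[(proj(c,p2+sg*.029*R2[:,2]-d*R2[:,0])-[202,92])*5 for d in(0,.03)])
a=cv2.imread('pics/side0.png')[30:150,110:250]; cv2.imwrite('pics/side0d.png',cv2.resize(a,None,fx=5,fy=5,interpolation=2))
```

```text
start tip [array([164.6268, 132.1017]), array([162.6485, 121.5364])]
start tip [array([173.1458, 113.6402]), array([171.3702, 103.3174])]
pose2 tip [array([300.9706, 336.4535]), array([271.7246, 292.4375])]
pose2 tip [array([399.9264, 266.9859]), array([372.2316, 221.9655])]
```

View pics/side0d.png

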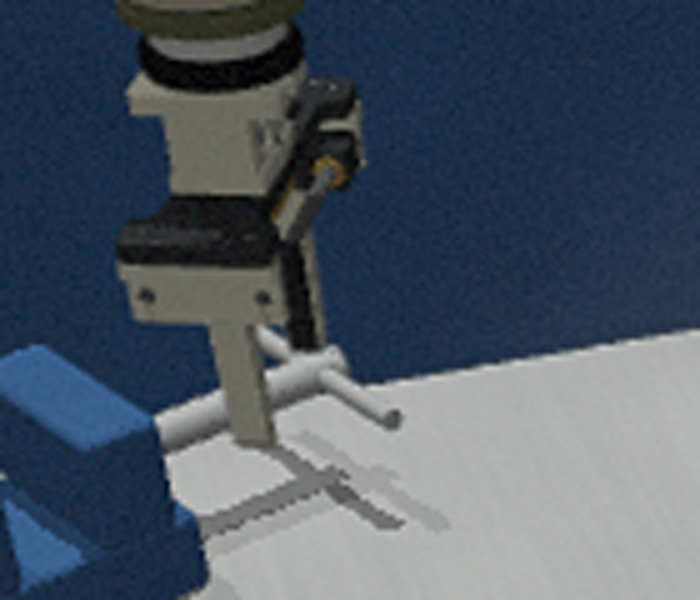

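The fingers closed on nothing (opening 0.4 mm). In both side pictures the visible fingertips lie about 34 mm short of the reported TCP, along the tool axis: start pose at (161.6,118.4), where (164.6,132.1) was predicted. I'll plan with that measured offset and check it by contact.

```bash
cat >> h.py <<'E'
D=.034
def tip(pos,R): go(pos+D*R[:,0],R)
E
python3 - <<'E'
from h import *
tip(PL-.0145*N,toolR(-N,across(.14)))
E
```

```text
t 3.27 shift cm [ 3.43 -0.11 -0.17] turn deg [ 0.1  0.1 -0.2] | 3.4 0.2 q [ 0.71 -0.22  2.02 -0.35  1.04  0.76] F [-0.   0.4 -0.1] op 0.0006
```

jog_arm([
  [0, -0.1, -0.1, 0, 0, 0, 0.4],
  [0, -0.1, -0.1, 0, 0, 0, 0.4],
  [0, -0.1, -0.1, 0, 0, 0, 0.4],
  [0, -0.1, -0.1, 0, 0, 0, 0.4],
  [0, -0.1, -0.1, 0, 0, 0, 0.4],
])

```text
t: 3.9
tool_pos: [0.4806, 0.3161, 0.1137]
orientation: [-0.086, 1.133, 0.023]
force: [-0.0, 0.2, 0.5]
opening: 0.046
```

Run:
```python
from h import *
tip(PL-.0145*N,toolR(-N,across(.14)))
```

```text
t 3.9 shift cm [ 3.43 -0.01 -0.08] turn deg [ 0.1  0.1 -0.2] | 3.4 0.2 q [ 0.71 -0.22  2.02 -0.35  1.04  0.76] F [-0.   0.2  0.5] op 0.046
```

jog_arm([
  [1, 0, -0.1, 0, 0, 0, 0.4],
  [2, 0, -0.1, 0, 0, 0, 0.4],
  [2.7, 0, -0.1, 0, 0, 0, 0.4],
  [3, 0, -0.1, 0, 0, 0, 0.4],
  [3, 0, -0.1, 0, 0, 0, 0.4],
])

```text
t: 4.53
tool_pos: [0.4924, 0.3151, 0.0858]
orientation: [-0.087, 1.134, 0.023]
force: [-0.6, 0.3, 0.5]
opening: 0.0559
```

Run:
```python
from h import *
tip(PL-.0145*N,toolR(-N,across(.14)))
for n in('side',):
    c=cam(n);x,y=215,113; a=c['frame'][y:y+120,x:x+140,::-1]; cv2.imwrite(f'pics/{n}4.png',cv2.resize(a,None,fx=5,fy=5,interpolation=2))
```

```text
t 4.53 shift cm [0.4  0.   0.04] turn deg [ 0.1  0.1 -0.1] | 0.4 0.2 q [ 0.69 -0.16  2.03 -0.36  0.97  0.77] F [-0.6  0.3  0.5] op 0.0559
```

View pics/side4.png

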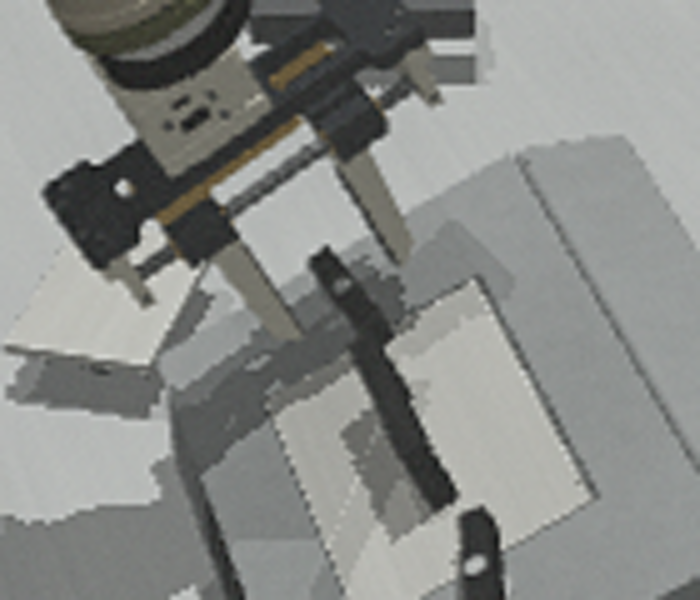

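The picture now shows fingertips at crop (290,335) and (405,260) on either side of the left bar (dot at (342,286)), which confirms the offset. I'll go slightly deeper and close.

jog_arm([
  [0.3, 0, 0, 0, 0, 0, 0.9],
  [0.3, 0, 0, 0, 0, 0, 0.9],
  [0.3, 0, 0, 0, 0, 0, 0.9],
  [0.3, 0, 0, 0, 0, 0, 0.9],
  [0.3, 0, 0, 0, 0, 0, 0.9],
])

```text
t: 5.2
tool_pos: [0.494, 0.3153, 0.0837]
orientation: [-0.086, 1.133, 0.023]
force: [1.4, 0.7, 0.3]
opening: 0.0136
```

Run:
```python
from h import *
tip(PL-.0145*N,toolR(-N,across(1.54)))
```

```text
t 5.2 shift cm [ 0.14 -0.02 -0.02] turn deg [-80.1   0.3  -0. ] | 0.1 80.1 q [ 0.69 -0.16  2.03 -0.36  0.97  0.77] F [1.4 0.7 0.3] op 0.0136
```

jog_arm([
  [0, 0, 0, -9, 0, 0, 0.9],
  [0, 0, 0, -18, 0, 0, 0.9],
  [0, 0, 0, -27, 0, 0, 0.9],
  [0, 0, 0, -36, 0, 0, 0.9],
  [0, 0, 0, -45, 0, 0, 0.9],
])

```text
t: 5.82
tool_pos: [0.4926, 0.3145, 0.083]
orientation: [-0.789, 1.071, 0.471]
force: [-9.1, -4.2, 7.2]
opening: 0.0139
```

Run:
```python
from h import *
tip(PL-.0145*N,toolR(-N,across(1.54)))
```

```text
t 5.83 shift cm [ 0.13 -0.07  0.14] turn deg [-34.8   0.1  -0. ] | 0.2 34.8 q [ 0.69 -0.16  2.03 -0.36  0.97 -0.02] F [-9.1 -4.2  7.2] op 0.0139
```

jog_arm([
  [0, 0, 0, -9, 0, 0, 0.9],
  [0, 0, 0, -18, 0, 0, 0.9],
  [0, 0, 0, -27, 0, 0, 0.9],
  [0, 0, 0, -35, 0, 0, 0.9],
  [0, 0, 0, -35, 0, 0, 0.9],
])

```text
t: 6.45
tool_pos: [0.492, 0.3131, 0.0828]
orientation: [-1.326, 0.933, 0.817]
force: [-6.4, -6.3, 6.5]
opening: 0.0137
```

jog_arm([
  [0, 0, 0, 0, 0, 0, 0.7],
  [0, 0, 0, 0, 0, 0, 0.7],
  [-3, 0, 0, 0, 0, 0, 0.7],
  [-6, 0, 0, 0, 0, 0, 0.7],
  [-9, 0, 0, 0, 0, 0, 0.7],
])

```text
t: 7.08
tool_pos: [0.4537, 0.3159, 0.1652]
orientation: [-1.325, 0.933, 0.817]
force: [0.2, 0.4, -0.3]
opening: 0.0278
```

Run:
```python
from h import *
tip(PR+.05*N,toolR(-N,across(-.27)))
for n in('side','top'):
    c=cam(n);x,y=(215,113) if n=='side' else (180,150); a=c['frame'][y:y+150,x:x+190,::-1]; cv2.imwrite(f'pics/{n}5.png',cv2.resize(a,None,fx=4,fy=4,interpolation=2))
```

```text
t 7.08 shift cm [  2.8   -0.76 -22.19] turn deg [104.   -0.1   0. ] | 22.4 104.0 q [ 0.75 -0.32  2.01 -0.34  1.17 -0.64] F [ 0.2  0.4 -0.3] op 0.0278
```

View pics/side5.png

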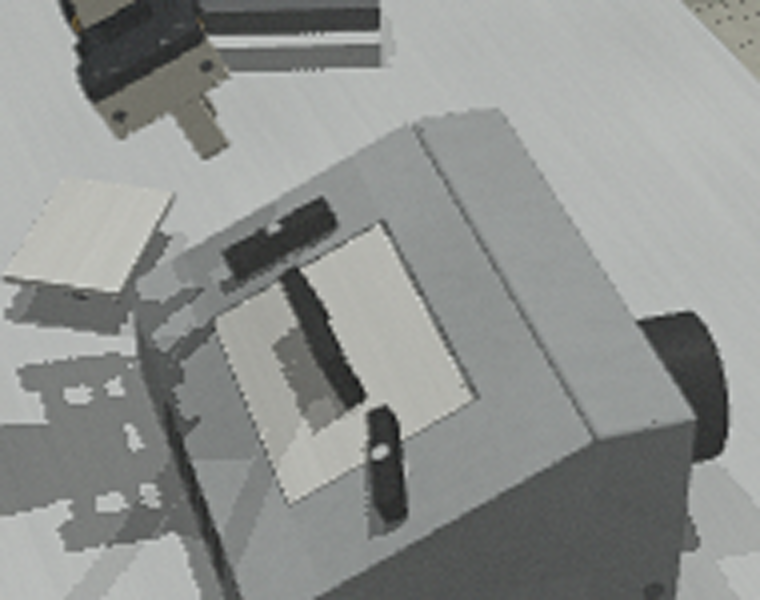

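The side view shows the left button (about crop (280,240)) now lying along the slope, clear of the panel. Next is the right one.

jog_arm([
  [0, -0.2, -4.5, 10, 0, 0, 0.4],
  [0, -0.4, -9, 20, 0, 0, 0.4],
  [0, -0.5, -13.5, 30, 0, 0, 0.4],
  [0, -0.6, -18, 40, 0, 0, 0.4],
  [0, -0.8, -22.2, 50, 0, 0, 0.4],
])

```text
t: 7.8
tool_pos: [0.4422, 0.0946, 0.1677]
orientation: [-0.553, 1.103, 0.321]
force: [-0.1, -0.6, -0.0]
opening: 0.0558
```

Run:
```python
from h import *
tip(PR+.04*N,toolR(-N,across(-.27)))
```

```text
t 7.8 shift cm [ 3.86  0.09 -0.23] turn deg [53.6  0.2 -0.1] | 3.9 53.7 q [ 0.2  -0.84  2.34 -0.12  1.22 -0.39] F [-0.1 -0.6 -0. ] op 0.0558
```

jog_arm([
  [1, 0, 0, 10, 0, 0, 0.4],
  [2, 0, 0, 20, 0, 0, 0.4],
  [3, 0, -0.1, 30, 0, 0, 0.4],
  [3.8, 0, -0.2, 40, 0, 0, 0.4],
  [3.8, 0.1, -0.2, 50, 0, 0, 0.4],
])

```text
t: 8.43
tool_pos: [0.4558, 0.0928, 0.1302]
orientation: [0.228, 1.124, -0.178]
force: [-0.1, -0.8, 0.6]
opening: 0.0555
```

Run:
```python
from h import *
tip(PR-.0135*N,toolR(-N,across(-.27)))
c=cam('side');x,y=(240,130); a=c['frame'][y:y+150,x:x+190,::-1]; cv2.imwrite(f'pics/side6.png',cv2.resize(a,None,fx=4,fy=4,interpolation=2))
```

```text
t 8.43 shift cm [5.24 0.05 0.11] turn deg [ 3.3 -0.  -0.1] | 5.2 3.3 q [ 0.18 -0.77  2.37 -0.11  1.12  0.49] F [-0.1 -0.8  0.6] op 0.0555
```

View pics/side6.png

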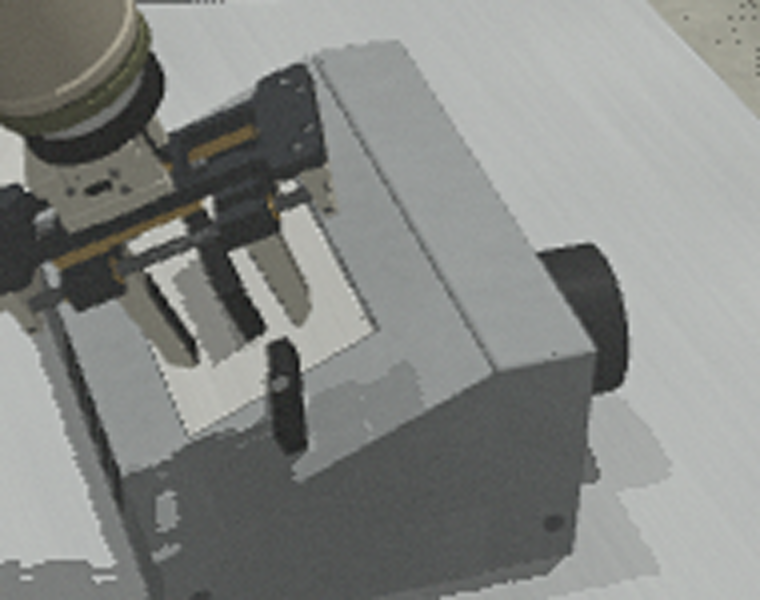

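The fingertips (crop (185,360), (300,320)) line up on either side of the right bar's axis (dot at (280,382)). Descending.

jog_arm([
  [1.5, 0, 0.1, 3, 0, 0, 0.4],
  [3, 0, 0.1, 3, 0, 0, 0.4],
  [4.2, 0, 0.1, 3, 0, 0, 0.4],
  [5.1, 0, 0.1, 3, 0, 0, 0.4],
  [5.2, 0, 0.1, 3, 0, 0, 0.4],
])

```text
t: 9.1
tool_pos: [0.4783, 0.0912, 0.0829]
orientation: [0.282, 1.12, -0.213]
force: [0.1, 0.0, -0.5]
opening: 0.0556
```

jog_arm([
  [0.1, 0, 0, 0, 0, 0, 0.9],
  [0.1, 0, 0, 0, 0, 0, 0.9],
  [0.1, 0, 0, 0, 0, 0, 0.9],
  [0.1, 0, 0, 0, 0, 0, 0.9],
  [0.1, 0, 0, 0, 0, 0, 0.9],
])

```text
t: 9.72
tool_pos: [0.4795, 0.091, 0.0827]
orientation: [0.282, 1.118, -0.213]
force: [3.7, -1.6, 0.2]
opening: 0.0137
```

Run:
```python
from h import *
tip(PR-.0135*N,toolR(-N,across(-1.54)))
```

```text
t 9.72 shift cm [-0.08  0.05 -0.04] turn deg [72.6 -0.  -0.1] | 0.1 72.6 q [ 0.16 -0.63  2.38 -0.12  0.97  0.55] F [ 3.7 -1.6  0.2] op 0.0137
```

jog_arm([
  [0, 0, 0, 9, 0, 0, 0.9],
  [0, 0, 0, 18, 0, 0, 0.9],
  [0, 0, 0, 27, 0, 0, 0.9],
  [0, 0, 0, 36, 0, 0, 0.9],
  [0, 0, 0, 45, 0, 0, 0.9],
])

```text
t: 10.35
tool_pos: [0.4803, 0.0902, 0.0831]
orientation: [0.981, 0.99, -0.654]
force: [8.7, -5.8, -4.2]
opening: 0.014
```

jog_arm([
  [0, 0, 0, 9, 0, 0, 0.9],
  [0, 0, 0, 18, 0, 0, 0.9],
  [0, 0, 0, 27, 0, 0, 0.9],
  [0, 0, 0, 27, 0, 0, 0.9],
])

```text
t: 10.85
tool_pos: [0.4806, 0.0894, 0.0832]
orientation: [1.392, 0.848, -0.912]
force: [3.8, -5.2, -1.4]
opening: 0.0139
```

jog_arm([
  [0, 0, 0, 0, 0, 0, 0.7],
  [0, 0, 0, 0, 0, 0, 0.7],
  [-2.5, 0, 0, 0, 0, 0, 0.7],
  [-5, 0, 0, 0, 0, 0, 0.7],
  [-7, 0, 0, 0, 0, 0, 0.7],
])

```text
t: 11.48
tool_pos: [0.4506, 0.0917, 0.1476]
orientation: [1.393, 0.848, -0.911]
force: [0.2, 0.2, 0.4]
opening: 0.028
```

Run:
```python
from h import *
tip(HANDLE+.06*N,toolR(-N,xs))
for n in('side','top'):
    c=cam(n);x,y=(215,113) if n=='side' else (180,150); a=c['frame'][y:y+150,x:x+190,::-1]; cv2.imwrite(f'pics/{n}7.png',cv2.resize(a,None,fx=4,fy=4,interpolation=2))
```

```text
t 11.47 shift cm [ -1.23   0.22 -11.34] turn deg [-88.    0.2  -0.2] | 11.4 88.0 q [ 0.19 -0.81  2.36 -0.12  1.17  1.81] F [0.2 0.2 0.4] op 0.028
```

View pics/side7.png

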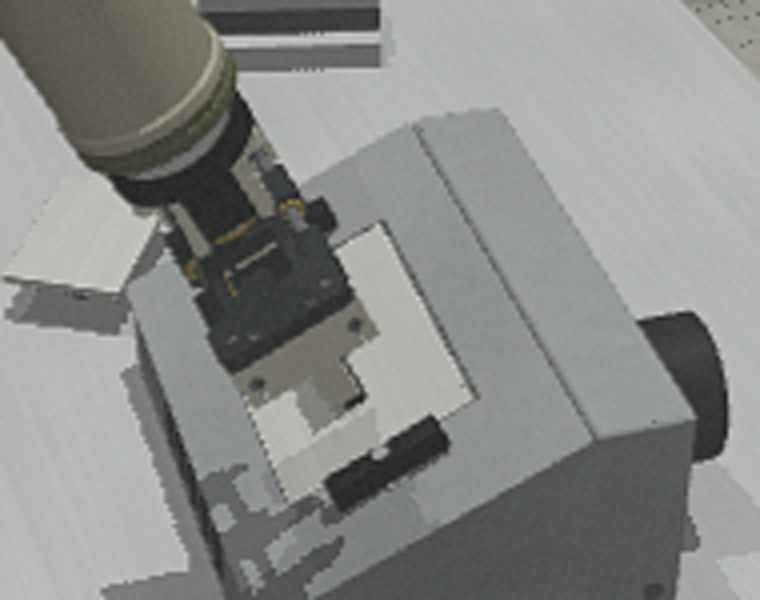

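The right button (crop (385,465)) now lies along the slope too. Next, move over the handle.

jog_arm([
  [0, 0, -3, -10, 0, 0, 0.4],
  [0, 0.1, -6, -20, 0, 0, 0.3],
  [0, 0.1, -9, -30, 0, 0, 0.3],
  [-0.5, 0.2, -11.3, -40, 0, 0, 0.3],
  [-0.5, 0.2, -11.3, -50, 0, 0, 0.3],
])

```text
t: 12.2
tool_pos: [0.4554, 0.2067, 0.1522]
orientation: [0.622, 1.068, -0.426]
force: [-0.4, -0.3, 0.2]
opening: 0.0647
```

Run:
```python
from h import *
tip(HANDLE+.04*N,toolR(-N,xs))
```

```text
t 12.2 shift cm [ 1.31 -0.2   0.01] turn deg [-37.6   0.4  -0.2] | 1.3 37.6 q [ 0.52 -0.57  2.21 -0.26  1.13  1.31] F [-0.4 -0.3  0.2] op 0.0647
```

jog_arm([
  [0, -0.1, 0, -10, 0, 0, 0.3],
  [0, -0.2, 0, -20, 0, 0, 0.3],
  [0.4, -0.2, 0, -30, 0, 0, 0.3],
  [0.8, -0.2, 0, -37.6, 0.4, -0.2, 0.3],
  [0.8, -0.2, 0, -37.6, 0.4, -0.2, 0.3],
])

```text
t: 12.82
tool_pos: [0.4572, 0.2047, 0.1429]
orientation: [0.038, 1.136, -0.06]
force: [-0.7, 0.2, -0.0]
opening: 0.0655
```

Run:
```python
from h import *
tip(HANDLE-.012*N,toolR(-N,xs))
for n in('side','top'):
    c=cam(n);x,y=(215,113) if n=='side' else (180,150); a=c['frame'][y:y+150,x:x+190,::-1]; cv2.imwrite(f'pics/{n}8.png',cv2.resize(a,None,fx=4,fy=4,interpolation=2))
    s=robot.read_state();print(proj(c,HANDLE)-[x,y],proj(c,s['tool_pos']+(.034*N)),)
```

```text
t 12.82 shift cm [5.59 0.03 0.12] turn deg [ 0.  -0.1  0. ] | 5.6 0.1 q [ 0.51 -0.55  2.21 -0.26  1.12  0.65] F [-0.7  0.2 -0. ] op 0.0655
[78.9775 80.6884] [285.4478 181.2148]
[82.7784 98.2068] [259.8889 255.2165]
```

View pics/side8.png

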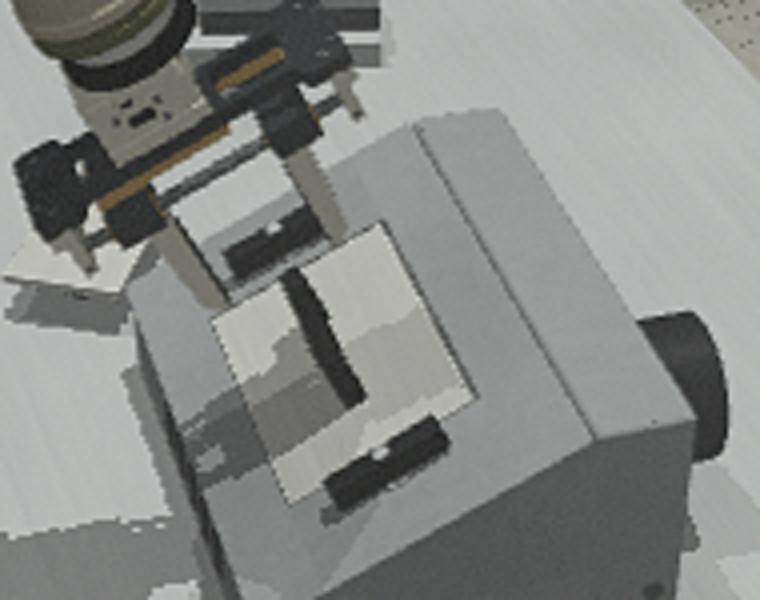

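Fingers (crop (215,300), (335,235)) straddle the handle bar at its middle. I'll descend so the pads centre on the bar, then grip firmly.

jog_arm([
  [2, 0, 0, 0, 0, 0, 0.3],
  [4, 0, 0.1, 0, 0, 0, 0.3],
  [5.3, 0, 0.1, 0, 0, 0, 0.3],
  [6.2, 0, 0.1, 0, 0, 0, 0.3],
  [6.2, 0, 0.1, 0, 0, 0, 0.3],
])

```text
t: 13.55
tool_pos: [0.4841, 0.2028, 0.0872]
orientation: [0.04, 1.136, -0.062]
force: [-0.2, 0.5, 0.9]
opening: 0.0652
```

jog_arm([
  [0, 0, 0, 0, 0, 0, 1],
  [0, 0, 0, 0, 0, 0, 1],
  [0, 0, 0, 0, 0, 0, 1],
  [0, 0, 0, 0, 0, 0, 1],
  [0, 0, 0, 0, 0, 0, 1],
], squeeze=50)

```text
t: 14.18
tool_pos: [0.4841, 0.2028, 0.0873]
orientation: [0.04, 1.136, -0.062]
force: [0.5, 0.2, 0.8]
opening: 0.02
```

jog_arm([
  [0, 0, 0, 0, 0, 0, 1],
  [0, 0, 0, 0, 0, 0, 1],
  [0, 0, 0, 0, 0, 0, 1],
  [0, 0, 0, 0, 0, 0, 1],
])

```text
t: 14.68
tool_pos: [0.4838, 0.2028, 0.0871]
orientation: [0.04, 1.137, -0.062]
force: [-4.6, 0.7, 2.2]
opening: 0.0139
```

Run:
```python
from h import *
tip(HANDLE-.019*N,toolR(-N,xs))
```

```text
t 14.68 shift cm [0.1  0.03 0.06] turn deg [-0.1 -0.2  0. ] | 0.1 0.2 q [ 0.47 -0.42  2.23 -0.26  0.97  0.65] F [-4.6  0.7  2.2] op 0.0139
```

jog_arm([
  [-0.4, 0, 0, 0, 0, 0, 1],
  [-0.8, 0, 0, 0, 0, 0, 1],
  [-1.2, 0, 0, 0, 0, 0, 1],
  [-1.6, 0, 0, 0, 0, 0, 1],
  [-2, 0, 0, 0, 0, 0, 1],
])

```text
t: 15.3
tool_pos: [0.4752, 0.2034, 0.1055]
orientation: [0.04, 1.137, -0.062]
force: [-0.7, -0.9, -4.4]
opening: 0.0136
```

jog_arm([
  [-1.5, 0, 0, 0, 0, 0, 1],
  [-3, 0, 0, 0, 0, 0, 1],
  [-4.5, 0, 0, 0, 0, 0, 1],
  [-6, 0, 0, 0, 0, 0, 1],
  [-7, 0, 0, 0, 0, 0, 1],
])

```text
t: 15.92
tool_pos: [0.4459, 0.2058, 0.1706]
orientation: [0.041, 1.136, -0.061]
force: [0.8, 0.2, -4.6]
opening: 0.0137
```

Run:
```python
from h import *
for n in('side','top'):
    c=cam(n);x,y=(215,93) if n=='side' else (180,150); a=c['frame'][y:y+150,x:x+190,::-1]; cv2.imwrite(f'pics/{n}9.png',cv2.resize(a,None,fx=4,fy=4,interpolation=2))
s=robot.read_state();R=Ro.from_rotvec(s['orientation']).as_matrix()
print('handle now',s['tool_pos']-(D+.019)*R[:,0],R)
mx=np.array([np.cos(MYAW),np.sin(MYAW),0])
G=toolR(np.array([0,0,-1.]),mx)
tip(MAT+np.array([0,0,.039+.15-.019]),G)
```

```text
handle now [0.424  0.2074 0.2189] [[ 0.421   0.0694  0.9044]
 [-0.0276  0.9976 -0.0637]
 [-0.9066  0.0018  0.4219]]
t 16.02 shift cm [  7.35 -39.74   8.66] turn deg [-8.  24.9  1.7] | 41.3 26.2 q [ 0.53 -0.6   2.19 -0.26  1.19  0.65] F [-0.3  0.2 -5. ] op 0.0135
```

View pics/side9.png

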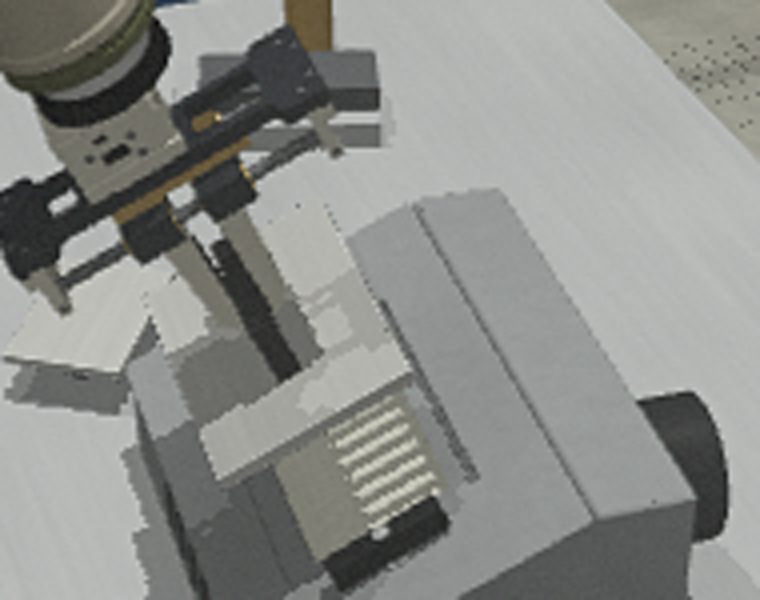

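The panel is out of the frame (slats of the filter showing, wrist load about 5 N). I'll level it about the handle above the housing, then carry it across.

```bash
cat >> h.py <<'E'
mx=np.array([np.cos(MYAW),np.sin(MYAW),0]); G=toolR(np.array([0,0,-1.]),mx)
def han(p): tip(np.array(p)-.019*np.array([0,0,1.]),G)
E
python3 - <<'E'
from h import *
han([.44,.195,.235])
E
```

```text
t 16.02 shift cm [-1.25 -1.14 -0.03] turn deg [-8.  24.9  1.7] | 1.7 26.2 q [ 0.53 -0.6   2.19 -0.26  1.19  0.65] F [-0.3  0.2 -5. ] op 0.0135
```

jog_arm([
  [-0.3, -0.3, 0, -1.6, 5, 0.3, 1],
  [-0.6, -0.5, 0, -3.2, 10, 0.7, 1],
  [-0.9, -0.8, 0, -4.8, 15, 1, 1],
  [-1.1, -1, 0, -6.4, 20, 1.4, 1],
  [-1.3, -1.1, 0, -8, 24.9, 1.7, 1],
])

```text
t: 16.65
tool_pos: [0.4405, 0.195, 0.1824]
orientation: [-0.057, 1.572, 0.058]
force: [-0.7, -0.0, -4.4]
opening: 0.0135
```

Run:
```python
from h import *
han([.50,-.03,.235])
han([.528,-.198,.2])
```

```text
t 16.65 shift cm [  0.01 -22.87   4.3 ] turn deg [ 0.1 -0.1 -0. ] | 23.3 0.1 q [ 0.31 -0.19  1.8   0.    1.54  0.24] F [-0.7 -0.  -4.4] op 0.0135
t 16.65 shift cm [  3.5  -39.83   5.88] turn deg [ 0.1 -0.1 -0. ] | 40.4 0.1 q [ 0.31 -0.19  1.8   0.    1.54  0.24] F [-0.7 -0.  -4.4] op 0.0135
```

jog_arm([
  [0, -4, 0.6, 0, 0, 0, 1],
  [0, -9, 1.3, 0, 0, 0, 1],
  [0, -14, 2.1, 0, 0, 0, 1],
  [0, -19, 2.9, 0, 0, 0, 1],
  [0, -23, 3.5, 0, 0, 0, 1],
])

```text
t: 17.27
tool_pos: [0.4925, -0.0342, 0.1816]
orientation: [-0.056, 1.572, 0.056]
force: [1.2, 0.2, -4.4]
opening: 0.0135
```

jog_arm([
  [0.5, -4, 0.6, 0, 0, 0, 1],
  [1.5, -8, 1.2, 0, 0, 0, 1],
  [2.5, -12, 1.8, 0, 0, 0, 1],
  [3.3, -15.5, 2.3, 0, 0, 0, 1],
  [3.5, -16.8, 2.4, 0, 0, 0, 1],
])

```text
t: 17.9
tool_pos: [0.5279, -0.202, 0.1449]
orientation: [-0.055, 1.574, 0.055]
force: [-0.1, -0.3, -4.2]
opening: 0.014
```

Run:
```python
from h import *
han([.528,-.198,.043+.05])
for n in('side','top'):
    c=cam(n);x,y=(290,180) if n=='side' else (350,110); a=c['frame'][y:y+250,x:x+260,::-1]; cv2.imwrite(f'pics/{n}10.png',cv2.resize(a,None,fx=2.4,fy=2.4,interpolation=2))
```

```text
t 17.9 shift cm [10.49  0.4   0.08] turn deg [-0.1 -0.2 -0. ] | 10.5 0.2 q [-0.45  0.06  1.63 -0.    1.46 -0.52] F [-0.1 -0.3 -4.2] op 0.014
```

View pics/side10.png

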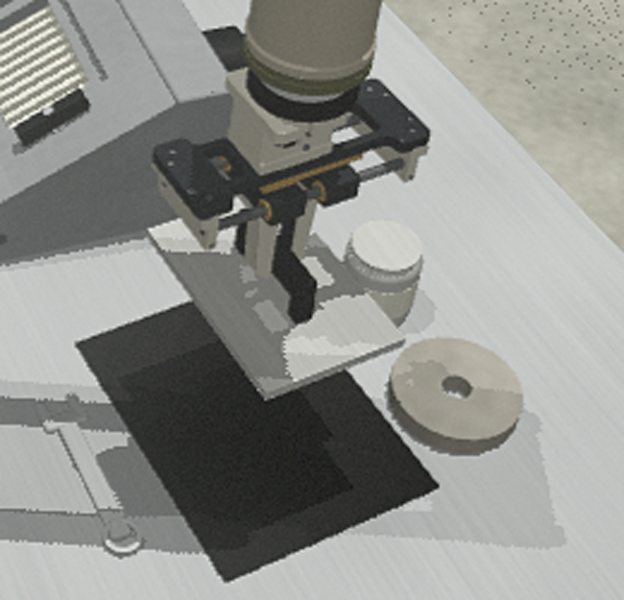

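View pics/top10.png

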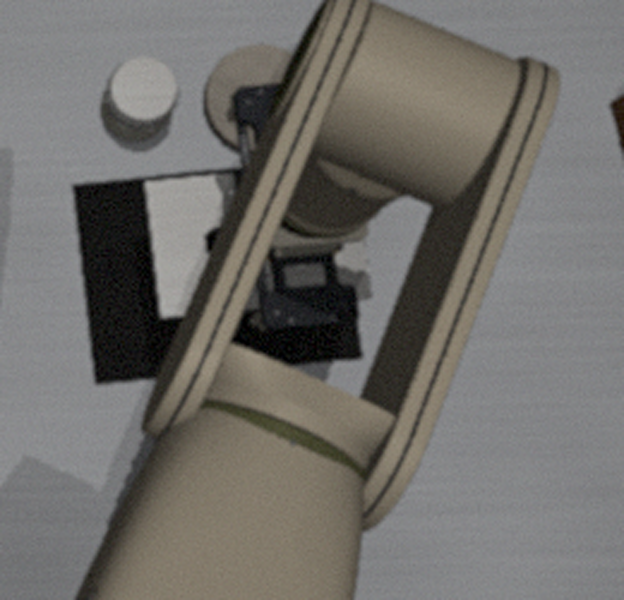

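Level and over the mat, with tin and wheel clear. Lowering.

jog_arm([
  [3, 0.1, 0, 0, 0, 0, 1],
  [6, 0.2, 0, 0, 0, 0, 1],
  [9, 0.3, 0, 0, 0, 0, 1],
  [12, 0.4, 0.1, 0, -0.2, 0, 1],
  [13, 0.4, 0.1, 0, -0.2, 0, 1],
])

```text
t: 18.62
tool_pos: [0.5268, -0.195, 0.0136]
orientation: [-0.054, 1.573, 0.058]
force: [0.5, 0.6, -4.4]
opening: 0.0134
```

Run:
```python
from h import *
han([.528,-.198,.043])
c=cam('side');x,y=(290,180); a=c['frame'][y:y+250,x:x+260,::-1]; cv2.imwrite(f'pics/side11.png',cv2.resize(a,None,fx=2.4,fy=2.4,interpolation=2))
```

```text
t 18.62 shift cm [ 2.36 -0.31  0.1 ] turn deg [-0.  -0.2 -0.1] | 2.4 0.2 q [-0.45  0.18  1.75  0.    1.22 -0.52] F [ 0.5  0.6 -4.4] op 0.0134
```

View pics/side11.png

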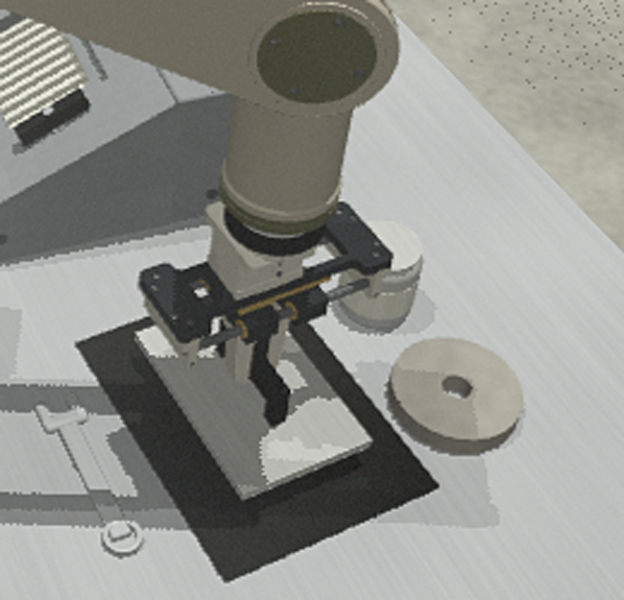

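jog_arm([
  [0.8, -0.3, 0.1, 0, 0, 0, 1],
  [1.3, -0.3, 0.1, 0, 0, 0, 1],
  [1.6, -0.3, 0.1, 0, 0, 0, 1],
  [1.8, -0.3, 0.1, 0, 0, 0, 1],
  [1.9, -0.3, 0.1, 0, 0, 0, 1],
])

```text
t: 19.3
tool_pos: [0.5282, -0.1983, -0.0055]
orientation: [-0.054, 1.573, 0.057]
force: [0.8, 0.8, -5.5]
opening: 0.0139
```

jog_arm([
  [0.1, 0, 0, 0, 0, 0, 1],
  [0.2, 0, 0, 0, 0, 0, 1],
  [0.2, 0, 0, 0, 0, 0, 1],
])

```text
t: 19.68
tool_pos: [0.5281, -0.1982, -0.0075]
orientation: [-0.054, 1.573, 0.057]
force: [-0.7, 0.3, -4.7]
opening: 0.0136
```

jog_arm([
  [0.1, 0, 0, 0, 0, 0, 1],
  [0.2, 0, 0, 0, 0, 0, 1],
  [0.2, 0, 0, 0, 0, 0, 1],
])

```text
t: 20.05
tool_pos: [0.5282, -0.1983, -0.0092]
orientation: [-0.054, 1.573, 0.057]
force: [-3.5, 1.2, 0.0]
opening: 0.0141
```

jog_arm([
  [0.1, 0, 0, 0, 0, 0, 1],
  [0.2, 0, 0, 0, 0, 0, 1],
  [0.2, 0, 0, 0, 0, 0, 1],
])

```text
t: 20.42
tool_pos: [0.5282, -0.1983, -0.0092]
orientation: [-0.054, 1.573, 0.057]
force: [-10.7, 4.5, 17.1]
opening: 0.0135
```

It has landed (wrist force changed from −5 to +17 N). I'll ease off, then open.

jog_arm([
  [0, 0, 0, 0, 0, 0, 1],
  [0, 0, 0, 0, 0, 0, 0.6],
  [0, 0, 0, 0, 0, 0, 0.6],
  [0, 0, 0, 0, 0, 0, 0.6],
  [0, 0, 0, 0, 0, 0, 0.6],
], squeeze=20)

```text
t: 21.05
tool_pos: [0.5283, -0.1983, -0.0092]
orientation: [-0.054, 1.573, 0.057]
force: [0.2, 0.2, 0.0]
opening: 0.0371
```

jog_arm([
  [-1, 0, 0, 0, 0, 0, 0.6],
  [-3, 0, 0, 0, 0, 0, 0.6],
  [-6, 0, 0, 0, 0, 0, 0.6],
  [-10, 0, 0, 0, 0, 0, 0.6],
  [-15, 0, 0, 0, 0, 0, 0.6],
])

```text
t: 21.68
tool_pos: [0.5283, -0.1984, 0.143]
orientation: [-0.054, 1.573, 0.057]
force: [1.1, 0.4, -0.7]
opening: 0.0373
```

Run:
```python
from h import *
s=robot.read_state();print(s['t'],s['tool_pos'],s['force'],s['opening'])
cam('side','pics/side12.png');cam('top','pics/top12.png')
```

```text
21.675 [ 0.5283 -0.1984  0.143 ] [ 1.1241  0.4139 -0.6709] 0.03729460806204396
```

View pics/side12.png

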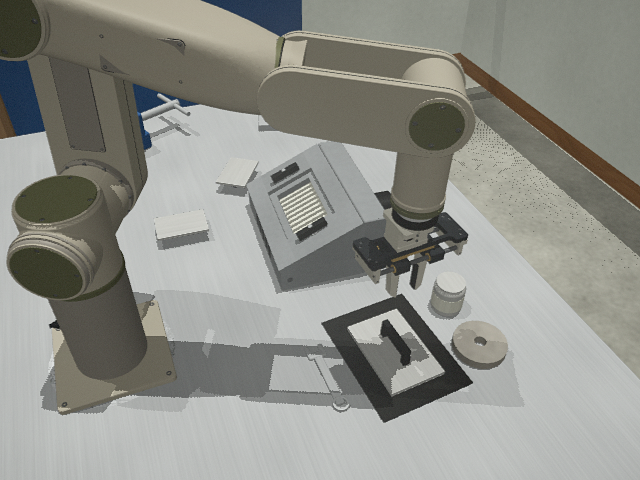

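Side view: the panel lies flat, handle up (398,342), within the mat; both buttons are aside at (285,172) and (312,230). I'll measure the placing from this view.

Run:
```python
from h import *
c=cam('side');a=c['frame'][290:430,310:480]; cv2.imwrite('pics/side13.png',cv2.resize(a[:,:,::-1],None,fx=4.5,fy=4,interpolation=2)[:600,:800])
g=cv2.cvtColor(c['frame'],cv2.COLOR_RGB2GRAY)
H=np.zeros_like(g); cv2.fillPoly(H,[np.int32([proj(c,np.array([x,y,.004])) for x,y in((.425,-.082),(.443,-.33),(.632,-.316),(.613,-.068))])],1)
m=((g>75)&(H>0)).astype(np.uint8)
k=max(cv2.findContours(m,0,1)[0],key=cv2.contourArea); print(cv2.contourArea(k))
hull=cv2.convexHull(k); P=np.array([onz(c,*p[0],.014)[:2] for p in hull],np.float32)*1000
print(cv2.minAreaRect(P)); print('want',MAT,np.degrees(MYAW))
```

```text
4513.0
((526.8495483398438, -200.60365295410156), (126.03131866455078, 186.5714569091797), 4.097042560577393)
want [ 0.528 -0.198  0.004] 4.1
```

View pics/side13.png

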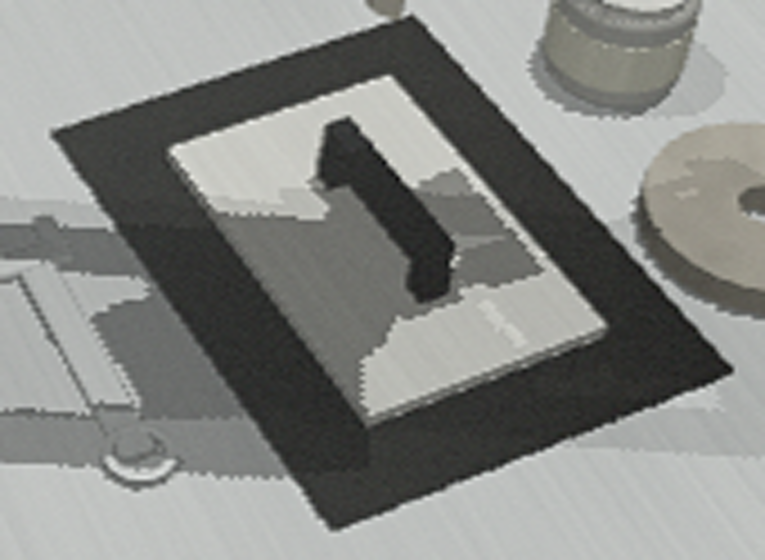

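The panel centre is within about 3 mm of the mat centre, aligned and flat. The robot is clear, so I'm handing in.

Run:
```python
from h import *
print(ticket.close_job(), robot.read_state()['t'])
```

```text
the job is handed in; nothing more can be done
the job is handed in; nothing more can be done
```

The panel is out of its frame and lying flat, handle up, in the middle of the mat, and both buttons are turned aside. I handed the job in at about 22 s.

- **Buttons:** I turned each one about its pivot until it lay along the slope. I aimed for about ±1.5 rad, but checked the final angles only by eye in the side pictures.
- **Panel:** The last side-view check put its centre about 3 mm from the mat centre, with its yaw matching the mat's (4.1°). The top view of the mat was blocked by the arm, so this rests on the side camera alone.
- **Bystanders:** The tin, wheel and wrench show no visible shift in the last side picture; I did not measure their positions again.
- **Robot:** It ended clear of everything, and the highest wrist force I read was about 21 N, when the panel landed.

**Disagreement with the description:** the real fingertips sit about 34 mm short of the reported TCP along the tool axis. My first grip on the left button therefore closed on nothing, touching nothing. I measured the offset in the pictures and used it from then on. It held at both button grips, the handle grip and the landing, where the panel touched within about 1 mm of the predicted height.

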